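# Clear the spindle thread of a microscope foot with a hand tap

### The job

Take the red crank knob and clear the blind threaded hole in the microscope foot with the tap: turn it clockwise until you feel the tap bite, and from there work it half a turn forward, a quarter turn back, half a turn forward, a quarter turn back, and then forward until it comes up against the bottom of the hole. Do not force the tap, turn it back no further than about a quarter turn at a time, leave the things around it where they are, and let go of the knob with the tap still resting at the bottom.

Things in the scene. Friction and masses are not known exactly. Their poses are not given: they have to be found in the camera images.
- foot: the work: a white cast base plate, 150 x 120 x 20 mm, fixed to the bench, with a round aluminium boss (52 mm diameter, top 50 mm above the bench) in its middle. Origin: centre of its underside, on the axis of the boss, hole and tap; z is up. Its yaw tells nothing of the crank's angle or of where the tap will bite.
- crank_hub (a point): centre of the crank's hub (30 mm diameter, dark steel), on the vertical turning axis, at the level of the top of the hub and of the blue crank arm, 80 to 73 mm above the bench. Its x axis points along the crank arm to the knob. The hub and arm turn with the tap.
- knob_mid (a point): middle of the red handle knob, an upright cylinder 20 mm in diameter and 40 mm tall, 50 mm out from the turning axis. The point is on the knob's own axis, 18 mm below its top and about 27 mm above the crank arm (107 to 100 mm above the bench). The knob spins freely on its pin, so a gripper that holds it can go round the turning axis without itself turning. The crank may start at any angle.
- tap_tip (a point): working end of the tap, hidden in the boss, 40 mm above the bench when it just bites. Clockwise from above is forward and down, 4 mm a turn. The start is 10 to 260 degrees before the bite, turning lightly (1 N at the knob). Fresh thread takes 0.35 to 0.4 N m, 7 to 8 N at the knob; cleared thread is light, both ways. The bottom is a hard stop, somewhat less than one turn past the bite.
- thread_front (a point): end of the cleared thread inside the hole (not visible): the furthest place the tap has reached, pushed on by the tap and left there when the tap turns back. 40 mm above the bench at the start, where the tap bites; it goes down 4 mm per turn of fresh thread.
- crank (a joint): elastic twist of the tap between crank and teeth, rad, positive when driven clockwise; 8 N m per rad: 0.05 when clearing fresh thread. The tap is ruined above 0.125 (1.0 N m, 20 N at the knob), either way; 10 to 15 N at the knob is enough to be sure of the bottom.
- plates: bystander: stack of two pink multiwell plates with clear lids, 86 x 128 x 42 mm, loose. Origin: centre of the underside.
- mouse: bystander: black and grey computer mouse, 100 x 60 x 34 mm, loose. Origin: centre of the underside.
- bottle: bystander: white jar with a blue cap, 56 mm diameter, 100 mm tall, loose. Origin: centre of the underside.

How it is judged:
By the outcome, as a careful person would: the job done as asked, in the order asked, and still so for the second after the job is handed in, with the robot touching nothing.
It also fails if it takes over 72 s, if anything falls off the work surface, if the arm or the gripper's body presses on something with over 40 N, if the wrist force passes 120 N, or if a joint passes its speed limit or range.

### The arm

A 7-joint arm with a two-finger parallel gripper is mounted at the origin on the work surface. World frame = base frame: x ahead of the robot, y to its left, z up, the work surface at z = 0. Lengths are in m, angles in rad, forces in N, time in s.
With the tool pointing down it reaches from about 0.4 to 0.85 m from the base axis. Payload 10.4 kg.
Tool frame: the origin (TCP) lies at the very end of the fingers, on their centre line; the grasp point (between the pads) lies 19 mm behind it; z points along the fingers, y is the line along which they close (so a half turn about z gives the same grasp; the last joint's range is limited). The gripper opens to 85 mm and grips with 20 to 120 N. Pads are 22 mm wide; open, the fingers measure 114 mm over their backs; the gripper's body (76 mm by 85 mm) begins 54 mm behind the grasp point. The pads swing forward as they close: fully open they stand 13 mm farther back than shut.
Start: joints at [1.184, 0.332, -0.065, 1.46, 0.022, 1.35, -0.088], TCP at [0.222, -0.584, 0.231] pointing down, gripper open.
Joint ranges: [-2.6, 2.6], [-0.5, 2.12], [-1.47, 1.34], [0.16, 2.42], [-1.27, 4.41], [0.06, 2.06], [-2.6, 2.6]. Speed limits (rad/s): [2.22, 2.22, 2.79, 2.79, 3.14, 3.14, 3.14].

### API

Orientations are given as a unit quaternion [w, x, y, z].
In Python, from plant import env gives the robot as it stands. The module is installed in compiled form; this text tells all that it offers.
- The arm moves only by the shell command python3 -m handwheel 'ROWS' [FORCE]. ROWS is JSON, a list of rows, each an object of numbers: "ax", "ay", "az": the turn, a rotation vector about the tool's x, y, z in rad; "tx", "ty", "tz": the shift along the tool's x, y, z in cm; "jaw": the gripper's target within -1 to 1 (fully open at 1, half-way at 0, shut at -1). In form: [{"ax": .., "ay": .., "az": .., "tx": .., "ty": .., "tz": .., "jaw": ..}, ...]. A call has 1 to 20 rows; each row shifts and turns the commanded pose from where the row before left it, along the tool's axes as they then stand; what a row does not reach is not made up. A row lasts 1/10 s, in which the tool goes at most 50 mm and 8.59 degrees, less where a joint would pass 70% of its speed; a pose out of reach is approached as far as the arm can. A call is refused whole if a number of a shift passes 5 or a number of a turn 0.15, either way. A call with a gripper value outside its range is refused whole. The fingers move at their own pace and stop on an object; FORCE is the grip in N (left out, the last holds). Time passes only in rows, so rows that do not move let the fingers close. It gives the time, the measured TCP pose, the force, the opening and the grip force at its end, in the units of the state.
- env.state(): the state, without advancing time (a new reading comes with each control period).
- env.snapshot(name): name is "scene" or "side" or "wrist"; returns (picture, depth): 420x560x3 uint8, blue, green, red; 420x560 float32, m along the optical axis (not along the pixel's ray), 0 where there is no reading.
- env.camera_params(name): a dict with "vfov" (degrees; the focal length in pixels is half the picture's height over the tangent of half this angle, whatever the lens; pixels are square), "cx", "cy" (the principal point, pixels), "dist_coeffs" ([k1, k2, p1, p2, k3] as OpenCV has them; the pictures are not rectified), "R" (3x3) and "t" (3): a world point X has camera coordinates R X + t; the wrist camera has in their place "tool_from_camera" (4x4, takes a point from camera to tool coordinates, whose origin is the TCP and whose axes are the flange's). Camera axes: x right, y down, z forward; pixel columns grow to the right and rows downward; lengths in m; the calibration is good to about 2 mm. A picture is of the moment at which its call begins: read the wrist's pose just before it. camera_params takes no time and is no camera call.
- env.close_job(): hands the job in; it is judged then, once.
Trained networks look in the newest picture that a camera, given by its name, has taken for a name from the list of things; names that differ only in an ending like _2 or _b are one class to them, and where a whole thing is asked for, a point or a joint stands for the part that bears it (a point fixed in the world has none). Each returns a list of dicts, best first, with "confidence" (0 to 1); they miss things now and then, are a little off and sometimes report something else, mostly with a low value. They report only what shows in the picture. A call takes as long as a camera call.
- env.recognise(target, camera): "rect" ([left, top, right, bottom] in pixels, round what is visible of it).
- env.mark_of(target, camera): "xy" ([column, row] in pixels: a listed point, or the origin of a listed thing).
The state is a dict: "t": time; "joint_positions": joint angles; "qvel": joint speeds; "joint_efforts": joint torques, N m; "ee_pos": TCP position; "tcp_rot": TCP orientation; "contact_force": force on the tool from outside, world axes, zero at the start; "torque": the same for the moment, N m; "opening": finger opening in m; "finger_force": force on a finger pad.
Only numpy, scipy, OpenCV 4.12 (cv2) and the standard library are available. Lean on these libraries where they do the work, as an engineer would, in place of code of your own. Each camera call takes 0.05 s, during which the arm holds its last target. There are 200 camera calls.

## Working session

There is one attempt and no reset: what is moved stays moved. The work goes in short steps, Python scripts to look and compute and a shell command to move; the robot and the scene stay as the last step left them, time stands still between calls to the robot, and variables do not carry over. Pictures are saved under pics/ and viewed, at most 10 in all, crops included, and the job is handed in when it is done.

```bash
mkdir -p pics
cat > h.py <<'E'
import numpy as np, cv2
from scipy.spatial.transform import Rotation as R
from plant import env
def K(p):
    f=210/np.tan(np.radians(p["vfov"])/2); return np.array([[f,0,p["cx"]],[0,f,p["cy"]],[0,0,1.]])
def rot(q): return R.from_quat([q[1],q[2],q[3],q[0]]).as_matrix()
def ray(cam,xy,s=None):
    p=env.camera_params(cam)
    n=cv2.undistortPoints(np.array([[xy]],float),K(p),np.array(p["dist_coeffs"],float))[0,0]
    d=np.array([n[0],n[1],1.])
    if cam=="wrist":
        T=np.array(p["tool_from_camera"]);Rt=rot(s["tcp_rot"])
        return Rt@T[:3,3]+np.array(s["ee_pos"]), Rt@T[:3,:3]@d
    Rw=np.array(p["R"]);return -Rw.T@np.array(p["t"]), Rw.T@d
def atz(cam,xy,z,s=None):
    o,d=ray(cam,xy,s); return o+d*(z-o[2])/d[2]
E
python3 - <<'E'
from h import *
s=env.state();print({k:np.round(v,3).tolist() for k,v in s.items()});print(rot(s["tcp_rot"]).round(3))
ims=[]
for c in ("scene","side"):
    im,d=env.snapshot(c);cv2.imwrite(f"pics/{c}0.png",im)
    for t,z in (("knob_mid",.1035),("crank_hub",.0765),("foot",0),("plates",0),("mouse",0),("bottle",0)):
        for r in env.mark_of(t,c)[:2]: print(c,t,np.round(r["xy"]),round(r["confidence"],2),atz(c,r["xy"],z).round(3))
E
```

```text
{'t': 0.0, 'joint_positions': [1.184, 0.333, -0.065, 1.461, 0.022, 1.35, -0.089], 'qvel': [0.001, 0.001, -0.0, -0.001, 0.002, 0.001, -0.0], 'joint_efforts': [-0.0, -62.546, 0.049, -39.161, 0.016, 0.01, -0.0], 'ee_pos': [0.222, -0.584, 0.231], 'tcp_rot': [-0.001, 0.983, 0.181, -0.0], 'contact_force': [-1.205, 0.008, 0.25], 'torque': [-0.026, 0.001, 0.037], 'finger_force': 0.0, 'opening': 0.085}
[[ 0.935  0.356 -0.001]
 [ 0.356 -0.935  0.001]
 [-0.    -0.001 -1.   ]]
scene knob_mid [218. 197.] 0.47 [ 0.499 -0.119  0.104]
scene crank_hub [246. 208.] 0.97 [ 0.521 -0.064  0.077]
scene foot [245. 234.] 0.64 [ 0.528 -0.073  0.   ]
scene plates [313. 206.] 0.82 [0.48  0.108 0.   ]
scene mouse [139. 267.] 0.67 [ 0.56  -0.315  0.   ]
scene bottle [183. 290.] 0.97 [ 0.646 -0.228  0.   ]
scene bottle [240. 220.] 0.5 [ 0.481 -0.073 -0.   ]
side knob_mid [272. 261.] 0.53 [ 0.516 -0.121  0.104]
side crank_hub [332. 320.] 0.69 [ 0.635 -0.263  0.077]
side crank_hub [277. 250.] 0.55 [ 0.528 -0.071  0.077]
side foot [277. 267.] 0.63 [ 0.527 -0.066  0.   ]
side plates [259. 217.] 0.65 [0.487 0.102 0.   ]
side mouse [301. 363.] 0.78 [ 0.566 -0.324  0.   ]
side bottle [332. 320.] 0.85 [ 0.647 -0.224  0.   ]
```

View pics/scene0.png

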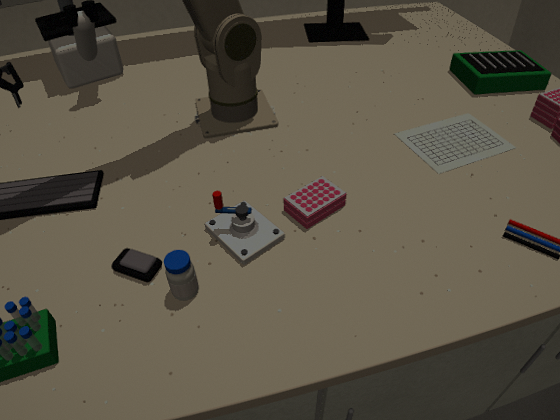

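View pics/side0.png

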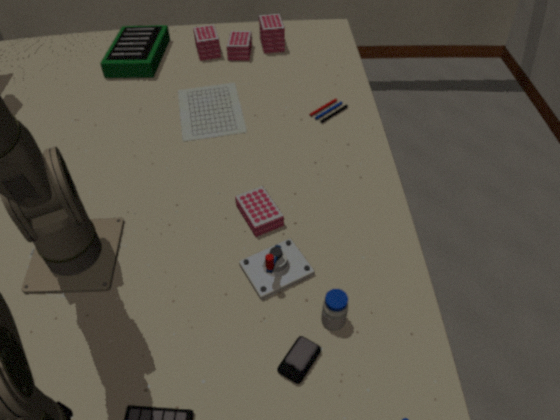

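The scene picture shows the red knob at about (217,200) and the hub at about (242,210). The bottle is at (180,275), the mouse at (137,265) and the plates at (315,200), all clear of the knob circle. I'll align the tool with the world axes and move above the knob.

```bash
python3 -m handwheel '[{"az":0.121,"jaw":1},{"az":0.121,"jaw":1},{"az":0.122,"jaw":1},{"tx":2,"ty":-3.2,"jaw":1},{"tx":2,"ty":-3.2,"jaw":1},{"tx":2,"ty":-3.2,"jaw":1},{"tx":2,"ty":-3.2,"jaw":1},{"tx":2,"ty":-3.2,"jaw":1},{"tx":2,"ty":-3.2,"jaw":1},{"tx":2,"ty":-3.2,"jaw":1},{"tx":2,"ty":-3.2,"jaw":1},{"tx":2,"ty":-3.2,"jaw":1},{"tx":2,"ty":-3.2,"jaw":1},{"tx":2,"ty":-3.2,"jaw":1},{"tx":2,"ty":-3.2,"jaw":1},{"tx":2,"ty":-3.2,"jaw":1},{"tx":1.5,"ty":-3,"jaw":1},{"jaw":1},{"jaw":1}]' 60
python3 - <<'E'
from h import *
s=env.state();print(rot(s["tcp_rot"]).round(3),np.round(s["joint_positions"],2),np.round(s["ee_pos"],4),np.round(s["contact_force"],2))
im,d=env.snapshot("wrist")
for t,z in (("knob_mid",.1035),("crank_hub",.0765),("foot",0)):
    for r in env.mark_of(t,"wrist")[:2]:
        print(t,np.round(r["xy"]),round(r["confidence"],2),atz("wrist",r["xy"],z,s).round(4)); cv2.circle(im,tuple(int(v) for v in r["xy"]),3,(0,255,0),1)
cv2.imwrite("pics/w1.png",im)
# red knob top via depth
hsv=cv2.cvtColor(im,cv2.COLOR_BGR2HSV);m=((hsv[...,0]<8)|(hsv[...,0]>172))&(hsv[...,1]>150)&(hsv[...,2]>50)
ys,xs=np.nonzero(m);print(len(xs))
P=[]
for x,y in zip(xs[::5],ys[::5]):
    o,dd=ray("wrist",(x,y),s);P.append(o+dd*d[y,x])
P=np.array(P);top=np.percentile(P[:,2],90);Q=P[abs(P[:,2]-top)<.004];print(top,np.median(Q,0),Q.min(0),Q.max(0))
E
```

```text
[[ 0.935  0.356  0.   ]
 [ 0.356 -0.935 -0.   ]
 [-0.     0.    -1.   ]] [ 1.18  0.33 -0.06  1.46  0.02  1.35 -0.09] [ 0.2224 -0.5841  0.2313] [-0.07  0.67 -1.06]
0invalid input
Traceback (most recent call last):
IndexError: too many indices for array: array is 1-dimensional, but 2 were indexed
```

View pics/w1.png

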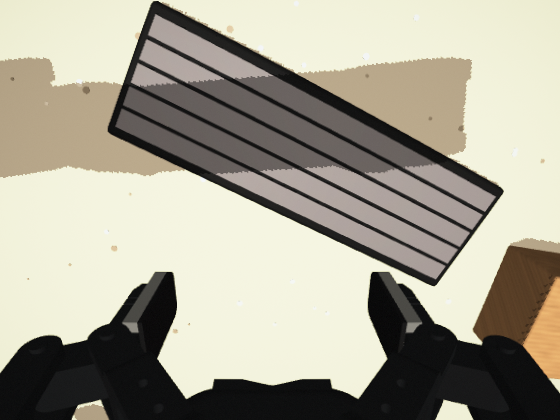

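The picture shows only a keyboard, so the arm hasn't moved: the call was refused. Rows probably need every key, so I'll test that with one row.

```bash
python3 -m handwheel '[{"ax":0,"ay":0,"az":0.121,"tx":0,"ty":0,"tz":0,"jaw":1},{"ax":0,"ay":0,"az":0.121,"tx":0,"ty":0,"tz":0,"jaw":1},{"ax":0,"ay":0,"az":0.122,"tx":0,"ty":0,"tz":0,"jaw":1}]' 60
```

```text
t: 1.2
ee_pos: [0.2224, -0.5841, 0.2313]
tcp_rot: [0.0, 1.0, -0.003, 0.0]
contact_force: [0.5, -0.2, 0.4]
opening: 0.085
finger_force: 0.0
```

```bash
python3 -m handwheel '[{"ax":0,"ay":0,"az":0,"tx":2,"ty":-3.2,"tz":0,"jaw":1},{"ax":0,"ay":0,"az":0,"tx":2,"ty":-3.2,"tz":0,"jaw":1},{"ax":0,"ay":0,"az":0,"tx":2,"ty":-3.2,"tz":0,"jaw":1},{"ax":0,"ay":0,"az":0,"tx":2,"ty":-3.2,"tz":0,"jaw":1},{"ax":0,"ay":0,"az":0,"tx":2,"ty":-3.2,"tz":0,"jaw":1},{"ax":0,"ay":0,"az":0,"tx":2,"ty":-3.2,"tz":0,"jaw":1},{"ax":0,"ay":0,"az":0,"tx":2,"ty":-3.2,"tz":0,"jaw":1},{"ax":0,"ay":0,"az":0,"tx":2,"ty":-3.2,"tz":0,"jaw":1},{"ax":0,"ay":0,"az":0,"tx":2,"ty":-3.2,"tz":0,"jaw":1},{"ax":0,"ay":0,"az":0,"tx":2,"ty":-3.2,"tz":0,"jaw":1},{"ax":0,"ay":0,"az":0,"tx":2,"ty":-3.2,"tz":0,"jaw":1},{"ax":0,"ay":0,"az":0,"tx":2,"ty":-3.2,"tz":0,"jaw":1},{"ax":0,"ay":0,"az":0,"tx":2,"ty":-3.2,"tz":0,"jaw":1},{"ax":0,"ay":0,"az":0,"tx":0,"ty":-2.5,"tz":0,"jaw":1},{"ax":0,"ay":0,"az":0,"tx":0,"ty":0,"tz":0,"jaw":1},{"ax":0,"ay":0,"az":0,"tx":0,"ty":0,"tz":0,"jaw":1}]'
cat > look.py <<'E'
from h import *
import sys
s=env.state();print(np.round(s["joint_positions"],2),np.round(s["ee_pos"],4),np.round(s["contact_force"],2))
im,d=env.snapshot("wrist");o=im.copy()
for t,z in (("knob_mid",.1035),("crank_hub",.0765)):
    for r in env.mark_of(t,"wrist")[:2]:
        print(t,np.round(r["xy"]),round(r["confidence"],2),atz("wrist",r["xy"],z,s).round(4)); cv2.circle(o,tuple(int(v) for v in r["xy"]),3,(0,255,0),1)
cv2.imwrite(f"pics/{sys.argv[1]}.png",o)
hsv=cv2.cvtColor(im,cv2.COLOR_BGR2HSV);m=((hsv[...,0]<8)|(hsv[...,0]>172))&(hsv[...,1]>150)&(hsv[...,2]>50)
ys,xs=np.nonzero(m);print(len(xs))
P=[]
for x,y in zip(xs[::5],ys[::5]):
    o_,dd=ray("wrist",(x,y),s);P.append(o_+dd*d[y,x])
if P:
    P=np.array(P);top=np.percentile(P[:,2],90);Q=P[abs(P[:,2]-top)<.004];print(top,np.median(Q,0),Q.min(0),Q.max(0))
E
python3 look.py w2
```

```text
t: 2.8
ee_pos: [0.4825, -0.1432, 0.2314]
tcp_rot: [0.0, 1.0, 0.0, 0.0]
contact_force: [0.1, -0.2, -0.1]
opening: 0.0861
finger_force: 0.0
[ 0.6   0.09 -0.42  1.76  0.04  1.3  -1.4 ] [ 0.4825 -0.1432  0.2314] [ 0.05 -0.21 -0.13]
knob_mid [245. 161.] 0.88 [ 0.5119 -0.1226  0.1035]
crank_hub [192. 140.] 0.71 [ 0.5254 -0.0743  0.0765]
4556
0.12045315000954859 [ 0.51039826 -0.1236691   0.12239235] [ 0.50083022 -0.13261911  0.11722021] [ 0.51895061 -0.11438501  0.12413662]
```

View pics/w2.png

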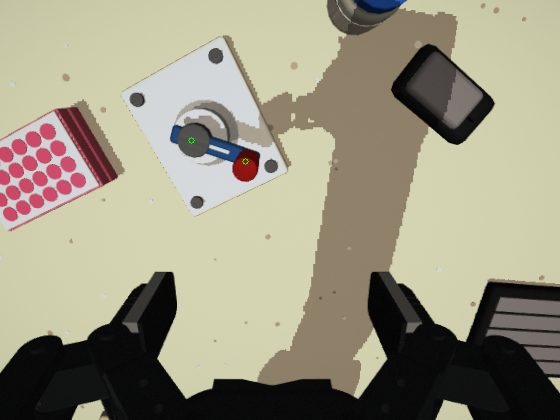

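The wrist view shows the knob at (245,165) and the hub at (192,140), with the plates, mouse and bottle well clear. The crank angle is about -107°. Next I'll go over the knob and down.

```bash
python3 -m handwheel '[{"ax":0,"ay":0,"az":0,"tx":1.4,"ty":-1,"tz":0,"jaw":1},{"ax":0,"ay":0,"az":0,"tx":1.4,"ty":-1,"tz":0,"jaw":1},{"ax":0,"ay":0,"az":0,"tx":0,"ty":0,"tz":2.5,"jaw":1},{"ax":0,"ay":0,"az":0,"tx":0,"ty":0,"tz":2.5,"jaw":1},{"ax":0,"ay":0,"az":0,"tx":0,"ty":0,"tz":2.5,"jaw":1},{"ax":0,"ay":0,"az":0,"tx":0,"ty":0,"tz":2.5,"jaw":1},{"ax":0,"ay":0,"az":0,"tx":0,"ty":0,"tz":2.5,"jaw":1},{"ax":0,"ay":0,"az":0,"tx":0,"ty":0,"tz":1.8,"jaw":1},{"ax":0,"ay":0,"az":0,"tx":0,"ty":0,"tz":0,"jaw":1},{"ax":0,"ay":0,"az":0,"tx":0,"ty":0,"tz":0,"jaw":0.2}]'; python3 look.py w3
```

```text
t: 3.95
ee_pos: [0.5106, -0.1239, 0.0887]
tcp_rot: [0.0, 1.0, -0.001, -0.0]
contact_force: [-0.4, 0.3, -0.3]
opening: 0.0732
finger_force: 0.0
[ 0.54  0.28 -0.44  1.87  0.14  1.02 -1.53] [ 0.5106 -0.1239  0.0887] [-0.42  0.26 -0.26]
knob_mid [269. 294.] 0.84 [ 0.5087 -0.1232  0.1035]
crank_hub [173. 236.] 0.74 [ 0.5245 -0.0754  0.0765]
4830
0.12272563926405389 [ 0.51129831 -0.12305755  0.12226781] [ 0.49972089 -0.1327206   0.118755  ] [ 0.51900823 -0.11361895  0.12401118]
```

View pics/w3.png

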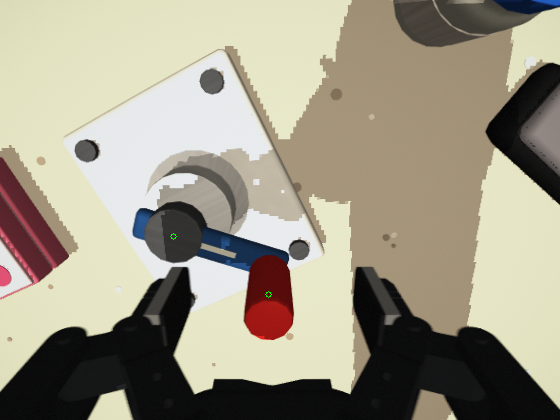

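The knob (269,290) is centred between the pads. Closing.

```bash
python3 -m handwheel '[{"ax":0,"ay":0,"az":0,"tx":0,"ty":0,"tz":0,"jaw":-0.3},{"ax":0,"ay":0,"az":0,"tx":0,"ty":0,"tz":0,"jaw":-0.6},{"ax":0,"ay":0,"az":0,"tx":0,"ty":0,"tz":0,"jaw":-1},{"ax":0,"ay":0,"az":0,"tx":0,"ty":0,"tz":0,"jaw":-1},{"ax":0,"ay":0,"az":0,"tx":0,"ty":0,"tz":0,"jaw":-1},{"ax":0,"ay":0,"az":0,"tx":0,"ty":0,"tz":0,"jaw":-1},{"ax":0,"ay":0,"az":0,"tx":0,"ty":0,"tz":0,"jaw":-1}]' 60
cat > plan.py <<'E'
from h import *
import sys
# plan.py cx cy stepdeg n [r]: rows tx,ty,tz along circle, from measured pose; step>0 clockwise
cx,cy,st,n=[float(v) for v in sys.argv[1:5]];r=float(sys.argv[5]) if len(sys.argv)>5 else .05
s=env.state();p=np.array(s["ee_pos"]);a=np.arctan2(p[1]-cy,p[0]-cx);F=np.array(s["contact_force"])
e=np.array([np.cos(a),np.sin(a)]);t=np.array([e[1],-e[0]])
print("t",s["t"],"ang",np.degrees(a).round(2),"rad",np.hypot(p[1]-cy,p[0]-cx).round(4),"z",p[2].round(4),"Ftan(resist cw)",(-F[:2]@t).round(2),"Frad",(F[:2]@e).round(2),"Fz",F[2].round(2))
prev=p[:2]
for i in range(1,int(n)+1):
    b=a-np.radians(st)*i;q=np.array([cx+r*np.cos(b),cy+r*np.sin(b)]);d=(q-prev)*100;prev=q
    print("tx %.2f ty %.2f"%(d[0],-d[1]),end=" | ")
print()
E
python3 plan.py .525 -.0745 5 6
```

```text
t: 4.8
ee_pos: [0.5108, -0.1233, 0.0887]
tcp_rot: [0.0, 1.0, -0.0, 0.0]
contact_force: [-0.2, -0.5, 6.5]
opening: 0.0183
finger_force: 58.4
t 4.8 ang -106.2 rad 0.0508 z 0.0887 Ftan(resist cw) -0.07 Frad 0.59 Fz 6.54
tx -0.39 ty -0.22 | tx -0.40 ty -0.18 | tx -0.38 ty -0.21 | tx -0.36 ty -0.24 | tx -0.34 ty -0.27 | tx -0.32 ty -0.30 |
```

```bash
python3 -m handwheel '[{"ax":0,"ay":0,"az":0,"tx":-0.42,"ty":-0.15,"tz":0.006,"jaw":-1},{"ax":0,"ay":0,"az":0,"tx":-0.40,"ty":-0.18,"tz":0.006,"jaw":-1},{"ax":0,"ay":0,"az":0,"tx":-0.38,"ty":-0.21,"tz":0.006,"jaw":-1},{"ax":0,"ay":0,"az":0,"tx":0,"ty":0,"tz":0,"jaw":-1},{"ax":0,"ay":0,"az":0,"tx":0,"ty":0,"tz":0,"jaw":-1}]'
python3 plan.py .525 -.0745 5 6
```

```text
t: 5.3
ee_pos: [0.4985, -0.1175, 0.0883]
tcp_rot: [0.0, 1.0, 0.0, 0.0]
contact_force: [-0.1, 0.2, 6.1]
opening: 0.0181
finger_force: 58.4
t 5.3 ang -121.71 rad 0.0505 z 0.0883 Ftan(resist cw) -0.24 Frad -0.13 Fz 6.09
tx -0.33 ty -0.29 | tx -0.34 ty -0.28 | tx -0.31 ty -0.30 | tx -0.28 ty -0.33 | tx -0.26 ty -0.35 | tx -0.22 ty -0.37 |
```

```bash
python3 -m handwheel '[{"ax":0,"ay":0,"az":0,"tx":-0.36,"ty":-0.25,"tz":0.006,"jaw":-1},{"ax":0,"ay":0,"az":0,"tx":-0.34,"ty":-0.28,"tz":0.006,"jaw":-1},{"ax":0,"ay":0,"az":0,"tx":-0.31,"ty":-0.31,"tz":0.006,"jaw":-1},{"ax":0,"ay":0,"az":0,"tx":-0.28,"ty":-0.33,"tz":0.006,"jaw":-1},{"ax":0,"ay":0,"az":0,"tx":0,"ty":0,"tz":0,"jaw":-1}]'
python3 plan.py .525 -.0745 5 6
```

```text
t: 5.8
ee_pos: [0.4854, -0.1054, 0.088]
tcp_rot: [0.0, 1.0, 0.0, 0.0]
contact_force: [1.2, 0.5, 4.4]
opening: 0.0188
finger_force: 58.4
t 5.8 ang -141.97 rad 0.0502 z 0.088 Ftan(resist cw) 0.36 Frad -1.22 Fz 4.4
tx -0.24 ty -0.37 | tx -0.22 ty -0.38 | tx -0.19 ty -0.39 | tx -0.15 ty -0.41 | tx -0.12 ty -0.42 | tx -0.08 ty -0.43 |
```

```bash
python3 -m handwheel '[{"ax":0,"ay":0,"az":0,"tx":-0.24,"ty":-0.37,"tz":0.006,"jaw":-1},{"ax":0,"ay":0,"az":0,"tx":-0.22,"ty":-0.38,"tz":0.006,"jaw":-1},{"ax":0,"ay":0,"az":0,"tx":-0.18,"ty":-0.39,"tz":0.006,"jaw":-1},{"ax":0,"ay":0,"az":0,"tx":-0.15,"ty":-0.41,"tz":0.006,"jaw":-1},{"ax":0,"ay":0,"az":0,"tx":0,"ty":0,"tz":0,"jaw":-1}]'
python3 plan.py .525 -.0745 5 6
```

```text
t: 6.3
ee_pos: [0.4776, -0.0899, 0.0878]
tcp_rot: [0.0, 1.0, 0.0, 0.0]
contact_force: [1.9, -0.1, 5.0]
opening: 0.0185
finger_force: 58.4
t 6.3 ang -161.94 rad 0.0498 z 0.0878 Ftan(resist cw) 0.71 Frad -1.76 Fz 5.04
tx -0.13 ty -0.41 | tx -0.08 ty -0.43 | tx -0.04 ty -0.43 | tx -0.00 ty -0.44 | tx 0.03 ty -0.43 | tx 0.07 ty -0.43 |
```

```bash
python3 -m handwheel '[{"ax":0,"ay":0,"az":0,"tx":-0.11,"ty":-0.42,"tz":0.006,"jaw":-1},{"ax":0,"ay":0,"az":0,"tx":-0.07,"ty":-0.43,"tz":0.006,"jaw":-1},{"ax":0,"ay":0,"az":0,"tx":-0.03,"ty":-0.43,"tz":0.006,"jaw":-1},{"ax":0,"ay":0,"az":0,"tx":0.02,"ty":-0.44,"tz":0.006,"jaw":-1},{"ax":0,"ay":0,"az":0,"tx":0,"ty":0,"tz":0,"jaw":-1}]'
python3 plan.py .525 -.0745 5 6
```

```text
t: 6.8
ee_pos: [0.4757, -0.0729, 0.0876]
tcp_rot: [0.0, 1.0, 0.0, 0.0]
contact_force: [1.4, 0.1, 7.3]
opening: 0.0188
finger_force: 58.6
t 6.8 ang 178.09 rad 0.0493 z 0.0876 Ftan(resist cw) -0.12 Frad -1.44 Fz 7.26
tx -0.04 ty -0.44 | tx 0.07 ty -0.43 | tx 0.11 ty -0.42 | tx 0.14 ty -0.41 | tx 0.18 ty -0.40 | tx 0.21 ty -0.38 |
```

```bash
python3 -m handwheel '[{"ax":0,"ay":0,"az":0,"tx":0.04,"ty":-0.44,"tz":0.006,"jaw":-1},{"ax":0,"ay":0,"az":0,"tx":0.08,"ty":-0.43,"tz":0.006,"jaw":-1},{"ax":0,"ay":0,"az":0,"tx":0.11,"ty":-0.42,"tz":0.006,"jaw":-1},{"ax":0,"ay":0,"az":0,"tx":0.14,"ty":-0.41,"tz":0.006,"jaw":-1},{"ax":0,"ay":0,"az":0,"tx":0,"ty":0,"tz":0,"jaw":-1}]'
python3 - <<'E'
from h import *
from scipy.optimize import least_squares
P=np.array([(.5108,-.1233),(.4985,-.1175),(.4854,-.1054),(.4776,-.0899),(.4757,-.0729),env.state()["ee_pos"][:2]])
f=least_squares(lambda c:np.hypot(*(P-c).T)-.05,[.525,-.0745]);print(f.x,f.fun)
E
python3 plan.py .5255 -.0745 5 6
```

```text
t: 7.3
ee_pos: [0.479, -0.0573, 0.0873]
tcp_rot: [0.001, 1.0, -0.0, -0.001]
contact_force: [-2.1, -5.7, 8.4]
opening: 0.0186
finger_force: 58.8
[ 0.52555993 -0.07552922] [-9.71405084e-07 -6.21768418e-05  5.08100954e-05  6.66997247e-05
 -7.07930202e-05  2.09670448e-08]
t 7.3 ang 159.71 rad 0.0496 z 0.0873 Ftan(resist cw) 6.03 Frad 0.01 Fz 8.4
tx 0.13 ty -0.42 | tx 0.20 ty -0.39 | tx 0.24 ty -0.37 | tx 0.27 ty -0.34 | tx 0.30 ty -0.32 | tx 0.32 ty -0.29 |
```

Fresh thread: 6 N of resistance. The circle fit puts the hub at (0.5256, -0.0755). The bite lies between 175° and 161°. I'll print chord rows for the whole circle at 5° so I can write rows from the commanded angle.

```bash
python3 -m handwheel '[{"ax":0,"ay":0,"az":0,"tx":0.19,"ty":-0.39,"tz":0.006,"jaw":-1},{"ax":0,"ay":0,"az":0,"tx":0.22,"ty":-0.38,"tz":0.006,"jaw":-1},{"ax":0,"ay":0,"az":0,"tx":0,"ty":0,"tz":0,"jaw":-1}]'
sed -i 's/stepdeg/stepdeg/; s/^prev=p\[:2\]/if len(sys.argv)>6: a=np.radians(float(sys.argv[6])); p=np.array([cx+r*np.cos(a),cy+r*np.sin(a)])\nprev=p[:2]/' plan.py
python3 plan.py .52556 -.07553 5 18 .05 147
```

```text
t: 7.6
ee_pos: [0.4828, -0.0498, 0.0872]
tcp_rot: [0.001, 1.0, -0.0, -0.001]
contact_force: [-3.5, -4.8, 10.7]
opening: 0.0183
finger_force: 59.2
t 7.6 ang 148.95 rad 0.0499 z 0.0872 Ftan(resist cw) 5.94 Frad 0.55 Fz 10.71
tx 0.25 ty -0.36 | tx 0.28 ty -0.33 | tx 0.31 ty -0.31 | tx 0.34 ty -0.28 | tx 0.36 ty -0.25 | tx 0.38 ty -0.21 | tx 0.40 ty -0.18 | tx 0.41 ty -0.15 | tx 0.42 ty -0.11 | tx 0.43 ty -0.07 | tx 0.43 ty -0.03 | tx 0.44 ty 0.00 | tx 0.43 ty 0.04 | tx 0.43 ty 0.08 | tx 0.42 ty 0.12 | tx 0.41 ty 0.15 | tx 0.39 ty 0.19 | tx 0.38 ty 0.22 |
```

```bash
python3 -m handwheel '[{"ax":0,"ay":0,"az":0,"tx":0.25,"ty":-0.36,"tz":0.005,"jaw":-1},{"ax":0,"ay":0,"az":0,"tx":0.28,"ty":-0.33,"tz":0.005,"jaw":-1},{"ax":0,"ay":0,"az":0,"tx":0.31,"ty":-0.31,"tz":0.005,"jaw":-1},{"ax":0,"ay":0,"az":0,"tx":0.34,"ty":-0.28,"tz":0.005,"jaw":-1},{"ax":0,"ay":0,"az":0,"tx":0.36,"ty":-0.25,"tz":0.005,"jaw":-1},{"ax":0,"ay":0,"az":0,"tx":0.38,"ty":-0.21,"tz":0.005,"jaw":-1},{"ax":0,"ay":0,"az":0,"tx":0.40,"ty":-0.18,"tz":0.005,"jaw":-1},{"ax":0,"ay":0,"az":0,"tx":0.41,"ty":-0.15,"tz":0.005,"jaw":-1},{"ax":0,"ay":0,"az":0,"tx":0.42,"ty":-0.11,"tz":0.005,"jaw":-1},{"ax":0,"ay":0,"az":0,"tx":0,"ty":0,"tz":0,"jaw":-1}]'
python3 plan.py .52556 -.07553 5 24 .05 102
```

```text
t: 8.6
ee_pos: [0.5139, -0.0263, 0.0866]
tcp_rot: [0.0, 1.0, 0.0, -0.002]
contact_force: [-7.1, 1.2, 14.6]
opening: 0.0186
finger_force: 59.6
t 8.6 ang 103.36 rad 0.0506 z 0.0866 Ftan(resist cw) 6.67 Frad 2.79 Fz 14.59
tx 0.43 ty -0.07 | tx 0.43 ty -0.03 | tx 0.44 ty 0.00 | tx 0.43 ty 0.04 | tx 0.43 ty 0.08 | tx 0.42 ty 0.12 | tx 0.41 ty 0.15 | tx 0.39 ty 0.19 | tx 0.38 ty 0.22 | tx 0.36 ty 0.25 | tx 0.33 ty 0.28 | tx 0.31 ty 0.31 | tx 0.28 ty 0.34 | tx 0.25 ty 0.36 | tx 0.21 ty 0.38 | tx 0.18 ty 0.40 | tx 0.15 ty 0.41 | tx 0.11 ty 0.42 | tx 0.07 ty 0.43 | tx 0.03 ty 0.43 | tx -0.00 ty 0.44 | tx -0.04 ty 0.43 | tx -0.08 ty 0.43 | tx -0.12 ty 0.42 |
```

```bash
python3 -m handwheel '[{"ax":0,"ay":0,"az":0,"tx":0.43,"ty":-0.08,"tz":-0.005,"jaw":-1},{"ax":0,"ay":0,"az":0,"tx":0.43,"ty":-0.04,"tz":-0.005,"jaw":-1},{"ax":0,"ay":0,"az":0,"tx":0.44,"ty":-0.01,"tz":-0.005,"jaw":-1},{"ax":0,"ay":0,"az":0,"tx":0.43,"ty":0.03,"tz":0,"jaw":-1},{"ax":0,"ay":0,"az":0,"tx":0.43,"ty":0.08,"tz":0,"jaw":-1},{"ax":0,"ay":0,"az":0,"tx":0.42,"ty":0.12,"tz":0,"jaw":-1},{"ax":0,"ay":0,"az":0,"tx":0.41,"ty":0.15,"tz":0,"jaw":-1},{"ax":0,"ay":0,"az":0,"tx":0.39,"ty":0.19,"tz":0.005,"jaw":-1},{"ax":0,"ay":0,"az":0,"tx":0.38,"ty":0.22,"tz":0.005,"jaw":-1},{"ax":0,"ay":0,"az":0,"tx":0,"ty":0,"tz":0,"jaw":-1}]'
python3 plan.py .52556 -.07553 5 1 .05 57
```

```text
t: 9.6
ee_pos: [0.5518, -0.0315, 0.0865]
tcp_rot: [-0.001, 1.0, 0.001, -0.001]
contact_force: [-3.9, 6.1, 9.6]
opening: 0.0187
finger_force: 59.2
t 9.6 ang 59.21 rad 0.0512 z 0.0865 Ftan(resist cw) 6.53 Frad 3.24 Fz 9.61
tx 0.36 ty 0.25 |
```

Run:
```python
from h import *
from scipy.optimize import least_squares
P=np.array([(.5108,-.1233),(.4985,-.1175),(.4854,-.1054),(.4776,-.0899),(.4757,-.0729),(.479,-.0573),(.4828,-.0498),(.5139,-.0263),(.5518,-.0315)])
for Q in (P,P[4:]):
  f=least_squares(lambda c:np.hypot(*(Q-c[:2]).T)-.05,[.525,-.0745]);print(f.x,f.fun.round(4))
  f=least_squares(lambda c:np.hypot(*(Q-c[:2]).T)-c[2],[.525,-.0745,.05]);print(f.x,f.fun.round(4))
```

```text
[ 0.52561339 -0.07515378] [ 0.0004  0.0003  0.0003  0.0002 -0.     -0.0001 -0.0002  0.0002  0.0009]
[ 0.52625555 -0.07529909  0.05058721] [-0.0002 -0.0001  0.0002  0.0002  0.     -0.     -0.0002 -0.0001  0.0001]
[ 0.52596763 -0.07463651] [ 0.0003  0.0001 -0.0002 -0.0002  0.0003]
[ 0.52651772 -0.07563266  0.05087688] [ 0.      0.0001 -0.0001  0.     -0.    ]
```

```bash
python3 plan.py .5263 -.0753 5 15 .0506 57.8
```

```text
t 9.6 ang 59.79 rad 0.0506 z 0.0865 Ftan(resist cw) 6.49 Frad 3.31 Fz 9.61
tx 0.36 ty 0.25 | tx 0.34 ty 0.28 | tx 0.31 ty 0.31 | tx 0.29 ty 0.34 | tx 0.26 ty 0.36 | tx 0.22 ty 0.38 | tx 0.19 ty 0.40 | tx 0.15 ty 0.41 | tx 0.12 ty 0.43 | tx 0.08 ty 0.43 | tx 0.04 ty 0.44 | tx 0.00 ty 0.44 | tx -0.04 ty 0.44 | tx -0.07 ty 0.44 | tx -0.11 ty 0.43 |
```

```bash
python3 -m handwheel '[{"ax":0,"ay":0,"az":0,"tx":0.38,"ty":0.22,"tz":0.003,"jaw":-1},{"ax":0,"ay":0,"az":0,"tx":0.36,"ty":0.25,"tz":0.003,"jaw":-1},{"ax":0,"ay":0,"az":0,"tx":0.32,"ty":0.30,"tz":0.003,"jaw":-1},{"ax":0,"ay":0,"az":0,"tx":0.29,"ty":0.34,"tz":0.003,"jaw":-1},{"ax":0,"ay":0,"az":0,"tx":0.26,"ty":0.36,"tz":0.005,"jaw":-1},{"ax":0,"ay":0,"az":0,"tx":0.22,"ty":0.38,"tz":0.005,"jaw":-1},{"ax":0,"ay":0,"az":0,"tx":0.19,"ty":0.40,"tz":0.005,"jaw":-1},{"ax":0,"ay":0,"az":0,"tx":0.15,"ty":0.41,"tz":0.005,"jaw":-1},{"ax":0,"ay":0,"az":0,"tx":0.12,"ty":0.43,"tz":0.005,"jaw":-1},{"ax":0,"ay":0,"az":0,"tx":0.08,"ty":0.43,"tz":0.005,"jaw":-1},{"ax":0,"ay":0,"az":0,"tx":0.04,"ty":0.44,"tz":0.005,"jaw":-1},{"ax":0,"ay":0,"az":0,"tx":0,"ty":0.44,"tz":0.005,"jaw":-1},{"ax":0,"ay":0,"az":0,"tx":-0.04,"ty":0.44,"tz":0.005,"jaw":-1},{"ax":0,"ay":0,"az":0,"tx":-0.07,"ty":0.44,"tz":0.005,"jaw":-1},{"ax":0,"ay":0,"az":0,"tx":-0.11,"ty":0.43,"tz":0.005,"jaw":-1},{"ax":0,"ay":0,"az":0,"tx":0,"ty":0,"tz":0,"jaw":-1}]'
python3 plan.py .5263 -.0753 -5 19 .0506 -17.2
```

```text
t: 11.2
ee_pos: [0.575, -0.0888, 0.0861]
tcp_rot: [-0.001, 1.0, 0.0, 0.0]
contact_force: [3.0, 5.6, 4.7]
opening: 0.0183
finger_force: 58.9
t 11.2 ang -15.49 rad 0.0505 z 0.0861 Ftan(resist cw) 6.25 Frad 1.41 Fz 4.71
tx 0.11 ty -0.43 | tx 0.07 ty -0.44 | tx 0.04 ty -0.44 | tx -0.00 ty -0.44 | tx -0.04 ty -0.44 | tx -0.08 ty -0.43 | tx -0.12 ty -0.43 | tx -0.15 ty -0.41 | tx -0.19 ty -0.40 | tx -0.22 ty -0.38 | tx -0.26 ty -0.36 | tx -0.29 ty -0.34 | tx -0.31 ty -0.31 | tx -0.34 ty -0.28 | tx -0.36 ty -0.25 | tx -0.38 ty -0.22 | tx -0.40 ty -0.18 | tx -0.42 ty -0.15 | tx -0.43 ty -0.11 |
```

```bash
python3 -m handwheel '[{"ax":0,"ay":0,"az":0,"tx":0.11,"ty":-0.43,"tz":-0.005,"jaw":-1},{"ax":0,"ay":0,"az":0,"tx":0.07,"ty":-0.44,"tz":-0.005,"jaw":-1},{"ax":0,"ay":0,"az":0,"tx":0.04,"ty":-0.44,"tz":-0.005,"jaw":-1},{"ax":0,"ay":0,"az":0,"tx":0,"ty":-0.44,"tz":-0.005,"jaw":-1},{"ax":0,"ay":0,"az":0,"tx":-0.04,"ty":-0.44,"tz":-0.005,"jaw":-1},{"ax":0,"ay":0,"az":0,"tx":-0.08,"ty":-0.43,"tz":-0.005,"jaw":-1},{"ax":0,"ay":0,"az":0,"tx":-0.12,"ty":-0.43,"tz":-0.005,"jaw":-1},{"ax":0,"ay":0,"az":0,"tx":-0.15,"ty":-0.41,"tz":-0.005,"jaw":-1},{"ax":0,"ay":0,"az":0,"tx":-0.19,"ty":-0.40,"tz":-0.005,"jaw":-1},{"ax":0,"ay":0,"az":0,"tx":-0.22,"ty":-0.38,"tz":-0.005,"jaw":-1},{"ax":0,"ay":0,"az":0,"tx":-0.26,"ty":-0.36,"tz":-0.005,"jaw":-1},{"ax":0,"ay":0,"az":0,"tx":-0.29,"ty":-0.34,"tz":-0.005,"jaw":-1},{"ax":0,"ay":0,"az":0,"tx":-0.31,"ty":-0.31,"tz":-0.005,"jaw":-1},{"ax":0,"ay":0,"az":0,"tx":-0.34,"ty":-0.28,"tz":-0.005,"jaw":-1},{"ax":0,"ay":0,"az":0,"tx":-0.36,"ty":-0.25,"tz":-0.005,"jaw":-1},{"ax":0,"ay":0,"az":0,"tx":-0.38,"ty":-0.22,"tz":-0.005,"jaw":-1},{"ax":0,"ay":0,"az":0,"tx":-0.40,"ty":-0.18,"tz":-0.005,"jaw":-1},{"ax":0,"ay":0,"az":0,"tx":-0.42,"ty":-0.15,"tz":-0.005,"jaw":-1},{"ax":0,"ay":0,"az":0,"tx":-0.21,"ty":-0.06,"tz":-0.003,"jaw":-1},{"ax":0,"ay":0,"az":0,"tx":0,"ty":0,"tz":0,"jaw":-1}]'
python3 plan.py .5263 -.0753 5 36 .0506 75.5
```

```text
t: 13.2
ee_pos: [0.5386, -0.0264, 0.0869]
tcp_rot: [0.0, 1.0, 0.0, -0.0]
contact_force: [1.1, 0.9, 6.5]
opening: 0.0184
finger_force: 58.8
t 13.2 ang 75.88 rad 0.0505 z 0.0869 Ftan(resist cw) -0.81 Frad 1.12 Fz 6.53
tx 0.42 ty 0.13 | tx 0.41 ty 0.17 | tx 0.39 ty 0.20 | tx 0.37 ty 0.23 | tx 0.35 ty 0.27 | tx 0.33 ty 0.30 | tx 0.30 ty 0.32 | tx 0.27 ty 0.35 | tx 0.24 ty 0.37 | tx 0.21 ty 0.39 | tx 0.17 ty 0.41 | tx 0.14 ty 0.42 | tx 0.10 ty 0.43 | tx 0.06 ty 0.44 | tx 0.02 ty 0.44 | tx -0.02 ty 0.44 | tx -0.05 ty 0.44 | tx -0.09 ty 0.43 | tx -0.13 ty 0.42 | tx -0.17 ty 0.41 | tx -0.20 ty 0.39 | tx -0.23 ty 0.37 | tx -0.27 ty 0.35 | tx -0.30 ty 0.33 | tx -0.32 ty 0.30 | tx -0.35 ty 0.27 | tx -0.37 ty 0.24 | tx -0.39 ty 0.21 | tx -0.41 ty 0.17 | tx -0.42 ty 0.14 | tx -0.43 ty 0.10 | tx -0.44 ty 0.06 | tx -0.44 ty 0.02 | tx -0.44 ty -0.02 | tx -0.44 ty -0.05 | tx -0.43 ty -0.09 |
```

```bash
python3 -m handwheel '[{"ax":0,"ay":0,"az":0,"tx":0.42,"ty":0.13,"tz":0.005,"jaw":-1},{"ax":0,"ay":0,"az":0,"tx":0.41,"ty":0.17,"tz":0.005,"jaw":-1},{"ax":0,"ay":0,"az":0,"tx":0.39,"ty":0.20,"tz":0.005,"jaw":-1},{"ax":0,"ay":0,"az":0,"tx":0.37,"ty":0.23,"tz":0.005,"jaw":-1},{"ax":0,"ay":0,"az":0,"tx":0.35,"ty":0.27,"tz":0.005,"jaw":-1},{"ax":0,"ay":0,"az":0,"tx":0.33,"ty":0.30,"tz":0.005,"jaw":-1},{"ax":0,"ay":0,"az":0,"tx":0.30,"ty":0.32,"tz":0.005,"jaw":-1},{"ax":0,"ay":0,"az":0,"tx":0.27,"ty":0.35,"tz":0.005,"jaw":-1},{"ax":0,"ay":0,"az":0,"tx":0.24,"ty":0.37,"tz":0.005,"jaw":-1},{"ax":0,"ay":0,"az":0,"tx":0.21,"ty":0.39,"tz":0.005,"jaw":-1},{"ax":0,"ay":0,"az":0,"tx":0.17,"ty":0.41,"tz":0.005,"jaw":-1},{"ax":0,"ay":0,"az":0,"tx":0.14,"ty":0.42,"tz":0.005,"jaw":-1},{"ax":0,"ay":0,"az":0,"tx":0.10,"ty":0.43,"tz":0.005,"jaw":-1},{"ax":0,"ay":0,"az":0,"tx":0.06,"ty":0.44,"tz":0.005,"jaw":-1},{"ax":0,"ay":0,"az":0,"tx":0.02,"ty":0.44,"tz":0.005,"jaw":-1},{"ax":0,"ay":0,"az":0,"tx":-0.02,"ty":0.44,"tz":0.005,"jaw":-1},{"ax":0,"ay":0,"az":0,"tx":-0.05,"ty":0.44,"tz":0.005,"jaw":-1},{"ax":0,"ay":0,"az":0,"tx":-0.09,"ty":0.43,"tz":0.005,"jaw":-1},{"ax":0,"ay":0,"az":0,"tx":0,"ty":0,"tz":0,"jaw":-1}]'
python3 plan.py .5263 -.0753 5 1 .0506 -14.5
```

```text
t: 15.1
ee_pos: [0.5754, -0.0876, 0.086]
tcp_rot: [-0.001, 1.0, -0.0, 0.0]
contact_force: [1.7, 4.4, 5.4]
opening: 0.0185
finger_force: 59.0
t 15.1 ang -14.1 rad 0.0506 z 0.086 Ftan(resist cw) 4.64 Frad 0.57 Fz 5.44
tx -0.13 ty 0.42 |
```

```bash
python3 -m handwheel '[{"ax":0,"ay":0,"az":0,"tx":-0.13,"ty":0.42,"tz":0.005,"jaw":-1},{"ax":0,"ay":0,"az":0,"tx":-0.17,"ty":0.41,"tz":0.005,"jaw":-1},{"ax":0,"ay":0,"az":0,"tx":-0.20,"ty":0.39,"tz":0.005,"jaw":-1},{"ax":0,"ay":0,"az":0,"tx":-0.23,"ty":0.37,"tz":0.005,"jaw":-1},{"ax":0,"ay":0,"az":0,"tx":-0.27,"ty":0.35,"tz":0.005,"jaw":-1},{"ax":0,"ay":0,"az":0,"tx":-0.30,"ty":0.33,"tz":0.005,"jaw":-1},{"ax":0,"ay":0,"az":0,"tx":-0.32,"ty":0.30,"tz":0.005,"jaw":-1},{"ax":0,"ay":0,"az":0,"tx":-0.35,"ty":0.27,"tz":0.005,"jaw":-1},{"ax":0,"ay":0,"az":0,"tx":-0.37,"ty":0.24,"tz":0.005,"jaw":-1},{"ax":0,"ay":0,"az":0,"tx":-0.39,"ty":0.21,"tz":0.005,"jaw":-1},{"ax":0,"ay":0,"az":0,"tx":-0.41,"ty":0.17,"tz":0.005,"jaw":-1},{"ax":0,"ay":0,"az":0,"tx":-0.42,"ty":0.14,"tz":0.005,"jaw":-1},{"ax":0,"ay":0,"az":0,"tx":0,"ty":0,"tz":0,"jaw":-1}]'
python3 plan.py .5263 -.0753 5 1 .0506 -74.5
```

```text
t: 16.4
ee_pos: [0.5402, -0.1238, 0.0855]
tcp_rot: [-0.0, 1.0, 0.0, 0.001]
contact_force: [6.2, 2.1, 1.3]
opening: 0.0186
finger_force: 58.5
t 16.4 ang -73.95 rad 0.0504 z 0.0855 Ftan(resist cw) 6.49 Frad -0.28 Fz 1.34
tx -0.43 ty 0.10 |
```

```bash
python3 -m handwheel '[{"ax":0,"ay":0,"az":0,"tx":-0.43,"ty":0.10,"tz":0.006,"jaw":-1},{"ax":0,"ay":0,"az":0,"tx":-0.44,"ty":0.06,"tz":0.006,"jaw":-1},{"ax":0,"ay":0,"az":0,"tx":-0.44,"ty":0.02,"tz":0.006,"jaw":-1},{"ax":0,"ay":0,"az":0,"tx":-0.44,"ty":-0.02,"tz":0.006,"jaw":-1},{"ax":0,"ay":0,"az":0,"tx":-0.44,"ty":-0.05,"tz":0.006,"jaw":-1},{"ax":0,"ay":0,"az":0,"tx":-0.43,"ty":-0.09,"tz":0.006,"jaw":-1},{"ax":0,"ay":0,"az":0,"tx":-0.21,"ty":-0.06,"tz":0.003,"jaw":-1},{"ax":0,"ay":0,"az":0,"tx":0,"ty":0,"tz":0,"jaw":-1}]'
python3 plan.py .5263 -.0753 -5 19 .0506 -107
```

```text
t: 17.2
ee_pos: [0.5121, -0.1238, 0.085]
tcp_rot: [0.0, 1.0, 0.0, 0.001]
contact_force: [7.4, -0.4, -0.7]
opening: 0.0183
finger_force: 58.5
t 17.2 ang -106.36 rad 0.0506 z 0.085 Ftan(resist cw) 7.16 Frad -1.7 Fz -0.73
tx 0.43 ty 0.11 | tx 0.44 ty 0.07 | tx 0.44 ty 0.03 | tx 0.44 ty -0.00 | tx 0.44 ty -0.04 | tx 0.43 ty -0.08 | tx 0.43 ty -0.12 | tx 0.41 ty -0.15 | tx 0.40 ty -0.19 | tx 0.38 ty -0.22 | tx 0.36 ty -0.26 | tx 0.34 ty -0.29 | tx 0.31 ty -0.31 | tx 0.28 ty -0.34 | tx 0.25 ty -0.36 | tx 0.22 ty -0.38 | tx 0.18 ty -0.40 | tx 0.15 ty -0.42 | tx 0.11 ty -0.43 |
```

```bash
python3 -m handwheel '[{"ax":0,"ay":0,"az":0,"tx":0.43,"ty":0.11,"tz":-0.005,"jaw":-1},{"ax":0,"ay":0,"az":0,"tx":0.44,"ty":0.07,"tz":-0.005,"jaw":-1},{"ax":0,"ay":0,"az":0,"tx":0.44,"ty":0.03,"tz":-0.005,"jaw":-1},{"ax":0,"ay":0,"az":0,"tx":0.44,"ty":0,"tz":-0.005,"jaw":-1},{"ax":0,"ay":0,"az":0,"tx":0.44,"ty":-0.04,"tz":-0.005,"jaw":-1},{"ax":0,"ay":0,"az":0,"tx":0.43,"ty":-0.08,"tz":-0.005,"jaw":-1},{"ax":0,"ay":0,"az":0,"tx":0.43,"ty":-0.12,"tz":-0.005,"jaw":-1},{"ax":0,"ay":0,"az":0,"tx":0.41,"ty":-0.15,"tz":-0.005,"jaw":-1},{"ax":0,"ay":0,"az":0,"tx":0.40,"ty":-0.19,"tz":-0.005,"jaw":-1},{"ax":0,"ay":0,"az":0,"tx":0.38,"ty":-0.22,"tz":-0.005,"jaw":-1},{"ax":0,"ay":0,"az":0,"tx":0.36,"ty":-0.26,"tz":-0.005,"jaw":-1},{"ax":0,"ay":0,"az":0,"tx":0.34,"ty":-0.29,"tz":-0.005,"jaw":-1},{"ax":0,"ay":0,"az":0,"tx":0.31,"ty":-0.31,"tz":-0.005,"jaw":-1},{"ax":0,"ay":0,"az":0,"tx":0.28,"ty":-0.34,"tz":-0.005,"jaw":-1},{"ax":0,"ay":0,"az":0,"tx":0.25,"ty":-0.36,"tz":-0.005,"jaw":-1},{"ax":0,"ay":0,"az":0,"tx":0.22,"ty":-0.38,"tz":-0.005,"jaw":-1},{"ax":0,"ay":0,"az":0,"tx":0.18,"ty":-0.40,"tz":-0.005,"jaw":-1},{"ax":0,"ay":0,"az":0,"tx":0.15,"ty":-0.42,"tz":-0.005,"jaw":-1},{"ax":0,"ay":0,"az":0,"tx":0.06,"ty":-0.21,"tz":-0.003,"jaw":-1},{"ax":0,"ay":0,"az":0,"tx":0,"ty":0,"tz":0,"jaw":-1}]'
python3 plan.py .5263 -.0753 5 36 .0506 -14.5
```

```text
t: 19.2
ee_pos: [0.5756, -0.088, 0.0861]
tcp_rot: [-0.0, 1.0, 0.0, 0.0]
contact_force: [0.2, -0.3, 2.2]
opening: 0.0185
finger_force: 58.7
t 19.2 ang -14.49 rad 0.0509 z 0.0861 Ftan(resist cw) -0.27 Frad 0.29 Fz 2.16
tx -0.13 ty 0.42 | tx -0.17 ty 0.41 | tx -0.20 ty 0.39 | tx -0.23 ty 0.37 | tx -0.27 ty 0.35 | tx -0.30 ty 0.33 | tx -0.32 ty 0.30 | tx -0.35 ty 0.27 | tx -0.37 ty 0.24 | tx -0.39 ty 0.21 | tx -0.41 ty 0.17 | tx -0.42 ty 0.14 | tx -0.43 ty 0.10 | tx -0.44 ty 0.06 | tx -0.44 ty 0.02 | tx -0.44 ty -0.02 | tx -0.44 ty -0.05 | tx -0.43 ty -0.09 | tx -0.42 ty -0.13 | tx -0.41 ty -0.17 | tx -0.39 ty -0.20 | tx -0.37 ty -0.23 | tx -0.35 ty -0.27 | tx -0.33 ty -0.30 | tx -0.30 ty -0.32 | tx -0.27 ty -0.35 | tx -0.24 ty -0.37 | tx -0.21 ty -0.39 | tx -0.17 ty -0.41 | tx -0.14 ty -0.42 | tx -0.10 ty -0.43 | tx -0.06 ty -0.44 | tx -0.02 ty -0.44 | tx 0.02 ty -0.44 | tx 0.05 ty -0.44 | tx 0.09 ty -0.43 |
```

```bash
python3 -m handwheel '[{"ax":0,"ay":0,"az":0,"tx":-0.13,"ty":0.42,"tz":0.005,"jaw":-1},{"ax":0,"ay":0,"az":0,"tx":-0.17,"ty":0.41,"tz":0.005,"jaw":-1},{"ax":0,"ay":0,"az":0,"tx":-0.20,"ty":0.39,"tz":0.005,"jaw":-1},{"ax":0,"ay":0,"az":0,"tx":-0.23,"ty":0.37,"tz":0.005,"jaw":-1},{"ax":0,"ay":0,"az":0,"tx":-0.27,"ty":0.35,"tz":0.005,"jaw":-1},{"ax":0,"ay":0,"az":0,"tx":-0.30,"ty":0.33,"tz":0.005,"jaw":-1},{"ax":0,"ay":0,"az":0,"tx":-0.32,"ty":0.30,"tz":0.005,"jaw":-1},{"ax":0,"ay":0,"az":0,"tx":-0.35,"ty":0.27,"tz":0.005,"jaw":-1},{"ax":0,"ay":0,"az":0,"tx":-0.37,"ty":0.24,"tz":0.005,"jaw":-1},{"ax":0,"ay":0,"az":0,"tx":-0.39,"ty":0.21,"tz":0.006,"jaw":-1},{"ax":0,"ay":0,"az":0,"tx":-0.41,"ty":0.17,"tz":0.006,"jaw":-1},{"ax":0,"ay":0,"az":0,"tx":-0.42,"ty":0.14,"tz":0.006,"jaw":-1},{"ax":0,"ay":0,"az":0,"tx":-0.43,"ty":0.10,"tz":0.006,"jaw":-1},{"ax":0,"ay":0,"az":0,"tx":-0.44,"ty":0.06,"tz":0.006,"jaw":-1},{"ax":0,"ay":0,"az":0,"tx":-0.44,"ty":0.02,"tz":0.006,"jaw":-1},{"ax":0,"ay":0,"az":0,"tx":-0.44,"ty":-0.02,"tz":0.006,"jaw":-1},{"ax":0,"ay":0,"az":0,"tx":-0.44,"ty":-0.05,"tz":0.006,"jaw":-1},{"ax":0,"ay":0,"az":0,"tx":0,"ty":0,"tz":0,"jaw":-1}]'
python3 plan.py .5263 -.0753 2.5 4 .0506 -99.5
```

```text
t: 21.0
ee_pos: [0.5173, -0.1253, 0.085]
tcp_rot: [-0.0, 1.0, -0.0, -0.0]
contact_force: [0.7, 5.4, -1.1]
opening: 0.0188
finger_force: 58.6
t 21.0 ang -100.18 rad 0.0508 z 0.085 Ftan(resist cw) -0.26 Frad -5.43 Fz -1.12
tx -0.22 ty -0.04 | tx -0.21 ty -0.05 | tx -0.21 ty -0.06 | tx -0.21 ty -0.07 |
```

```bash
cat > g.py <<'E'
from h import *
import sys
s=env.state();p=np.array(s["ee_pos"]);F=np.array(s["contact_force"]);cx,cy=.5263,-.0753
a=np.arctan2(p[1]-cy,p[0]-cx);e=np.array([np.cos(a),np.sin(a)]);t=np.array([e[1],-e[0]]);ft=-F[:2]@t
print("t",s["t"],"ang",np.degrees(a).round(2),"r",np.hypot(p[1]-cy,p[0]-cx).round(4),"z",p[2].round(4),"Ft",ft.round(2),"Fr",(F[:2]@e).round(2),"Fz",F[2].round(2))
sys.exit(ft>9)
E
python3 -m handwheel '[{"ax":0,"ay":0,"az":0,"tx":-0.18,"ty":-0.07,"tz":0.002,"jaw":-1},{"ax":0,"ay":0,"az":0,"tx":-0.17,"ty":-0.07,"tz":0.002,"jaw":-1},{"ax":0,"ay":0,"az":0,"tx":0,"ty":0,"tz":0,"jaw":-1}]' >/dev/null && python3 g.py && python3 -m handwheel '[{"ax":0,"ay":0,"az":0,"tx":-0.17,"ty":-0.06,"tz":0.002,"jaw":-1},{"ax":0,"ay":0,"az":0,"tx":-0.17,"ty":-0.06,"tz":0.002,"jaw":-1},{"ax":0,"ay":0,"az":0,"tx":0,"ty":0,"tz":0,"jaw":-1}]' >/dev/null && python3 g.py
python3 plan.py .5263 -.0753 4 20 .0506 -107.5
```

```text
t 21.3 ang -103.39 r 0.0505 z 0.0851 Ft 3.06 Fr -2.22 Fz -2.23
t 21.3 ang -103.39 rad 0.0505 z 0.0851 Ftan(resist cw) 3.06 Frad -2.22 Fz -2.23
tx -0.33 ty -0.12 | tx -0.32 ty -0.14 | tx -0.31 ty -0.16 | tx -0.30 ty -0.18 | tx -0.29 ty -0.21 | tx -0.27 ty -0.22 | tx -0.26 ty -0.24 | tx -0.24 ty -0.26 | tx -0.22 ty -0.28 | tx -0.20 ty -0.29 | tx -0.18 ty -0.30 | tx -0.16 ty -0.32 | tx -0.14 ty -0.33 | tx -0.11 ty -0.33 | tx -0.09 ty -0.34 | tx -0.06 ty -0.35 | tx -0.04 ty -0.35 | tx -0.02 ty -0.35 | tx 0.01 ty -0.35 | tx 0.03 ty -0.35 | False
```

```bash
sed -i 's/sys.exit(ft>9)/sys.exit(int(ft>9))/' g.py
S='ok'
python3 -m handwheel '[{"ax":0,"ay":0,"az":0,"tx":-0.34,"ty":-0.11,"tz":0.005,"jaw":-1},{"ax":0,"ay":0,"az":0,"tx":0,"ty":0,"tz":0,"jaw":-1}]' >/dev/null && python3 g.py && python3 -m handwheel '[{"ax":0,"ay":0,"az":0,"tx":-0.33,"ty":-0.13,"tz":0.006,"jaw":-1},{"ax":0,"ay":0,"az":0,"tx":0,"ty":0,"tz":0,"jaw":-1}]' >/dev/null && python3 g.py && python3 -m handwheel '[{"ax":0,"ay":0,"az":0,"tx":-0.32,"ty":-0.15,"tz":0.006,"jaw":-1},{"ax":0,"ay":0,"az":0,"tx":0,"ty":0,"tz":0,"jaw":-1}]' >/dev/null && python3 g.py && python3 -m handwheel '[{"ax":0,"ay":0,"az":0,"tx":-0.31,"ty":-0.16,"tz":0.006,"jaw":-1},{"ax":0,"ay":0,"az":0,"tx":0,"ty":0,"tz":0,"jaw":-1}]' >/dev/null && python3 g.py && python3 -m handwheel '[{"ax":0,"ay":0,"az":0,"tx":-0.30,"ty":-0.18,"tz":0.006,"jaw":-1},{"ax":0,"ay":0,"az":0,"tx":0,"ty":0,"tz":0,"jaw":-1}]' >/dev/null && python3 g.py
```

```text
t 21.5 ang -106.6 r 0.0504 z 0.0853 Ft 6.68 Fr -2.77 Fz -3.67
t 21.7 ang -110.48 r 0.0503 z 0.0853 Ft 7.6 Fr -2.42 Fz -3.49
t 21.9 ang -114.42 r 0.0503 z 0.0853 Ft 7.18 Fr -3.19 Fz -3.05
t 22.1 ang -118.37 r 0.0503 z 0.0852 Ft 7.25 Fr -2.68 Fz -4.71
t 22.3 ang -122.31 r 0.0504 z 0.0851 Ft 7.11 Fr -2.26 Fz -5.26
```

```bash
python3 -m handwheel '[{"ax":0,"ay":0,"az":0,"tx":-0.28,"ty":-0.21,"tz":0.01,"jaw":-1},{"ax":0,"ay":0,"az":0,"tx":0,"ty":0,"tz":0,"jaw":-1}]' >/dev/null && python3 g.py && python3 -m handwheel '[{"ax":0,"ay":0,"az":0,"tx":-0.27,"ty":-0.23,"tz":0.01,"jaw":-1},{"ax":0,"ay":0,"az":0,"tx":0,"ty":0,"tz":0,"jaw":-1}]' >/dev/null && python3 g.py && python3 -m handwheel '[{"ax":0,"ay":0,"az":0,"tx":-0.25,"ty":-0.25,"tz":0.008,"jaw":-1},{"ax":0,"ay":0,"az":0,"tx":0,"ty":0,"tz":0,"jaw":-1}]' >/dev/null && python3 g.py && python3 -m handwheel '[{"ax":0,"ay":0,"az":0,"tx":-0.23,"ty":-0.26,"tz":0.008,"jaw":-1},{"ax":0,"ay":0,"az":0,"tx":0,"ty":0,"tz":0,"jaw":-1}]' >/dev/null && python3 g.py && python3 -m handwheel '[{"ax":0,"ay":0,"az":0,"tx":-0.22,"ty":-0.28,"tz":0.008,"jaw":-1},{"ax":0,"ay":0,"az":0,"tx":0,"ty":0,"tz":0,"jaw":-1}]' >/dev/null && python3 g.py && python3 -m handwheel '[{"ax":0,"ay":0,"az":0,"tx":-0.20,"ty":-0.29,"tz":0.006,"jaw":-1},{"ax":0,"ay":0,"az":0,"tx":0,"ty":0,"tz":0,"jaw":-1}]' >/dev/null && python3 g.py
```

```text
t 22.5 ang -126.2 r 0.0503 z 0.0851 Ft 7.04 Fr -2.56 Fz -3.7
t 22.7 ang -130.12 r 0.0503 z 0.085 Ft 6.22 Fr -4.21 Fz -4.04
t 22.9 ang -134.08 r 0.0503 z 0.0849 Ft 6.4 Fr -3.0 Fz -3.79
t 23.1 ang -137.93 r 0.0502 z 0.0849 Ft 6.15 Fr -2.08 Fz -3.01
t 23.3 ang -141.9 r 0.0503 z 0.0848 Ft 6.44 Fr -2.51 Fz -2.06
t 23.5 ang -145.85 r 0.0503 z 0.0847 Ft 6.6 Fr -2.86 Fz -1.8
```

```bash
python3 -m handwheel '[{"ax":0,"ay":0,"az":0,"tx":-0.17,"ty":-0.30,"tz":0.006,"jaw":-1},{"ax":0,"ay":0,"az":0,"tx":0,"ty":0,"tz":0,"jaw":-1}]' >/dev/null && python3 g.py && python3 -m handwheel '[{"ax":0,"ay":0,"az":0,"tx":-0.15,"ty":-0.32,"tz":0.006,"jaw":-1},{"ax":0,"ay":0,"az":0,"tx":0,"ty":0,"tz":0,"jaw":-1}]' >/dev/null && python3 g.py && python3 -m handwheel '[{"ax":0,"ay":0,"az":0,"tx":-0.13,"ty":-0.33,"tz":0.006,"jaw":-1},{"ax":0,"ay":0,"az":0,"tx":0,"ty":0,"tz":0,"jaw":-1}]' >/dev/null && python3 g.py && python3 -m handwheel '[{"ax":0,"ay":0,"az":0,"tx":-0.11,"ty":-0.33,"tz":0.006,"jaw":-1},{"ax":0,"ay":0,"az":0,"tx":0,"ty":0,"tz":0,"jaw":-1}]' >/dev/null && python3 g.py && python3 -m handwheel '[{"ax":0,"ay":0,"az":0,"tx":-0.08,"ty":-0.34,"tz":0.006,"jaw":-1},{"ax":0,"ay":0,"az":0,"tx":0,"ty":0,"tz":0,"jaw":-1}]' >/dev/null && python3 g.py && python3 -m handwheel '[{"ax":0,"ay":0,"az":0,"tx":-0.06,"ty":-0.35,"tz":0.006,"jaw":-1},{"ax":0,"ay":0,"az":0,"tx":0,"ty":0,"tz":0,"jaw":-1}]' >/dev/null && python3 g.py
```

```text
t 23.7 ang -149.74 r 0.0502 z 0.0847 Ft 6.5 Fr -1.57 Fz -2.83
t 23.9 ang -153.65 r 0.0502 z 0.0846 Ft 7.49 Fr -1.55 Fz -1.01
t 24.1 ang -157.62 r 0.0501 z 0.0845 Ft 6.68 Fr -2.37 Fz -0.34
t 24.3 ang -161.51 r 0.0501 z 0.0845 Ft 7.53 Fr -1.78 Fz -0.87
t 24.5 ang -165.46 r 0.0501 z 0.0844 Ft 5.95 Fr -0.86 Fz 0.17
t 24.7 ang -169.46 r 0.05 z 0.0843 Ft 7.35 Fr -1.38 Fz 0.72
```

```bash
python3 -m handwheel '[{"ax":0,"ay":0,"az":0,"tx":-0.04,"ty":-0.35,"tz":0.005,"jaw":-1},{"ax":0,"ay":0,"az":0,"tx":0,"ty":0,"tz":0,"jaw":-1}]' >/dev/null && python3 g.py && python3 -m handwheel '[{"ax":0,"ay":0,"az":0,"tx":-0.02,"ty":-0.35,"tz":0.005,"jaw":-1},{"ax":0,"ay":0,"az":0,"tx":0,"ty":0,"tz":0,"jaw":-1}]' >/dev/null && python3 g.py && python3 -m handwheel '[{"ax":0,"ay":0,"az":0,"tx":0.01,"ty":-0.35,"tz":0.005,"jaw":-1},{"ax":0,"ay":0,"az":0,"tx":0,"ty":0,"tz":0,"jaw":-1}]' >/dev/null && python3 g.py && python3 -m handwheel '[{"ax":0,"ay":0,"az":0,"tx":0.03,"ty":-0.35,"tz":0.005,"jaw":-1},{"ax":0,"ay":0,"az":0,"tx":0,"ty":0,"tz":0,"jaw":-1}]' >/dev/null && python3 g.py && python3 -m handwheel '[{"ax":0,"ay":0,"az":0,"tx":0.06,"ty":-0.35,"tz":0.005,"jaw":-1},{"ax":0,"ay":0,"az":0,"tx":0,"ty":0,"tz":0,"jaw":-1}]' >/dev/null && python3 g.py && python3 -m handwheel '[{"ax":0,"ay":0,"az":0,"tx":0.08,"ty":-0.34,"tz":0.005,"jaw":-1},{"ax":0,"ay":0,"az":0,"tx":0,"ty":0,"tz":0,"jaw":-1}]' >/dev/null && python3 g.py
```

```text
t 24.9 ang -173.47 r 0.05 z 0.0843 Ft 6.03 Fr -0.21 Fz 0.62
t 25.1 ang -177.48 r 0.05 z 0.0842 Ft 7.27 Fr -0.88 Fz 2.15
t 25.3 ang 178.55 r 0.05 z 0.0841 Ft 6.06 Fr -1.37 Fz 2.19
t 25.5 ang 175.7 r 0.05 z 0.0841 Ft 10.59 Fr -0.27 Fz 3.85
```

```bash
python3 -m handwheel '[{"ax":0,"ay":0,"az":0,"tx":0.01,"ty":-0.10,"tz":0.001,"jaw":-1},{"ax":0,"ay":0,"az":0,"tx":0,"ty":0,"tz":0,"jaw":-1},{"ax":0,"ay":0,"az":0,"tx":0,"ty":0,"tz":0,"jaw":-1}]' >/dev/null ; python3 g.py
```

```text
t 25.8 ang 175.26 r 0.05 z 0.0841 Ft 11.18 Fr 0.43 Fz 2.68
```

```bash
python3 -m handwheel '[{"ax":0,"ay":0,"az":0,"tx":-0.01,"ty":0.15,"tz":0,"jaw":-1},{"ax":0,"ay":0,"az":0,"tx":-0.01,"ty":0.15,"tz":0,"jaw":-1},{"ax":0,"ay":0,"az":0,"tx":0,"ty":0,"tz":0,"jaw":-1}]' >/dev/null ; python3 g.py
```

```text
t 26.1 ang 177.74 r 0.0499 z 0.0841 Ft 7.92 Fr -0.62 Fz 3.91
```

```bash
python3 -m handwheel '[{"ax":0,"ay":0,"az":0,"tx":0,"ty":0,"tz":0,"jaw":-1},{"ax":0,"ay":0,"az":0,"tx":0,"ty":0,"tz":0,"jaw":-1}]' >/dev/null ; python3 g.py; python3 -m handwheel '[{"ax":0,"ay":0,"az":0,"tx":0,"ty":0.1,"tz":0,"jaw":-1},{"ax":0,"ay":0,"az":0,"tx":0,"ty":0,"tz":0,"jaw":-1},{"ax":0,"ay":0,"az":0,"tx":0,"ty":0,"tz":0,"jaw":-1}]' >/dev/null ; python3 g.py
```

```text
t 26.3 ang 177.55 r 0.0499 z 0.0841 Ft 8.27 Fr 0.08 Fz 4.24
t 26.6 ang 178.35 r 0.0499 z 0.0841 Ft 6.61 Fr 0.14 Fz 3.51
```

```bash
python3 -m handwheel '[{"ax":0,"ay":0,"az":0,"tx":0,"ty":0.13,"tz":0,"jaw":-1},{"ax":0,"ay":0,"az":0,"tx":0,"ty":0.12,"tz":0,"jaw":-1},{"ax":0,"ay":0,"az":0,"tx":0,"ty":0,"tz":0,"jaw":-1},{"ax":0,"ay":0,"az":0,"tx":0,"ty":0,"tz":0,"jaw":-1}]' >/dev/null ; python3 g.py
```

```text
t 27.0 ang 179.46 r 0.0498 z 0.084 Ft 4.65 Fr 2.22 Fz 6.26
```

```bash
python3 -m handwheel '[{"ax":0,"ay":0,"az":0,"tx":0,"ty":0,"tz":0,"jaw":-1},{"ax":0,"ay":0,"az":0,"tx":0,"ty":0,"tz":0,"jaw":-1},{"ax":0,"ay":0,"az":0,"tx":0,"ty":0,"tz":0,"jaw":-1}]'; python3 g.py; python3 -m handwheel '[{"ax":0,"ay":0,"az":0,"tx":0,"ty":0.1,"tz":0,"jaw":-1},{"ax":0,"ay":0,"az":0,"tx":0,"ty":0,"tz":0,"jaw":-1},{"ax":0,"ay":0,"az":0,"tx":0,"ty":0,"tz":0,"jaw":-1}]' >/dev/null ; python3 g.py
```

```text
t: 27.3
ee_pos: [0.4765, -0.0748, 0.084]
tcp_rot: [0.001, 1.0, -0.001, 0.0]
contact_force: [-1.9, -5.9, 5.7]
opening: 0.0184
finger_force: 60.0
t 27.3 ang 179.45 r 0.0499 z 0.084 Ft 5.92 Fr 1.86 Fz 5.67
t 27.6 ang -179.76 r 0.0498 z 0.084 Ft 3.85 Fr 1.37 Fz 6.14
```

```bash
python3 -m handwheel '[{"ax":0,"ay":0,"az":0,"tx":0,"ty":0.1,"tz":0,"jaw":-1},{"ax":0,"ay":0,"az":0,"tx":0,"ty":0.1,"tz":0,"jaw":-1},{"ax":0,"ay":0,"az":0,"tx":0,"ty":0,"tz":0,"jaw":-1},{"ax":0,"ay":0,"az":0,"tx":0,"ty":0,"tz":0,"jaw":-1}]' >/dev/null ; python3 g.py
```

```text
t 28.0 ang -178.22 r 0.0499 z 0.084 Ft 0.81 Fr 2.32 Fz 7.08
```

```bash
python3 -m handwheel '[{"ax":0,"ay":0,"az":0,"tx":0,"ty":0,"tz":0,"jaw":-0.4},{"ax":0,"ay":0,"az":0,"tx":0,"ty":0,"tz":0,"jaw":-0.2},{"ax":0,"ay":0,"az":0,"tx":0,"ty":0,"tz":0,"jaw":0.1},{"ax":0,"ay":0,"az":0,"tx":0,"ty":0,"tz":0,"jaw":0.4},{"ax":0,"ay":0,"az":0,"tx":0,"ty":0,"tz":0,"jaw":0.5},{"ax":0,"ay":0,"az":0,"tx":0,"ty":0,"tz":0,"jaw":0.5},{"ax":0,"ay":0,"az":0,"tx":0,"ty":0,"tz":0,"jaw":0.5}]'
python3 look.py w4
```

```text
t: 28.7
ee_pos: [0.4765, -0.0765, 0.0836]
tcp_rot: [0.0, 1.0, -0.0, -0.0]
contact_force: [-0.6, -1.0, 0.2]
opening: 0.064
finger_force: 0.0
[ 0.52  0.2  -0.49  1.97  0.11  0.99 -1.6 ] [ 0.4765 -0.0765  0.0836] [-0.61 -0.96  0.17]
knob_mid [273. 293.] 0.58 [ 0.4788 -0.0777  0.1035]
crank_hub [268. 170.] 0.74 [ 0.5251 -0.0755  0.0765]
7596
0.11756762119882408 [ 0.47734011 -0.0786525   0.11741783] [ 0.46596763 -0.08764075  0.11358489] [ 0.48545979 -0.06904436  0.11889543]
```

View pics/w4.png

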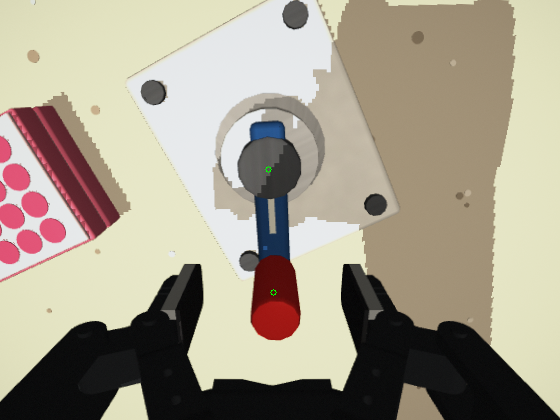

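The gripper is open and clear of the knob (275,300), and the crank stayed at the bottom angle. Lifting away and handing in.

```bash
python3 -m handwheel '[{"ax":0,"ay":0,"az":0,"tx":0,"ty":0,"tz":-1,"jaw":0.5},{"ax":0,"ay":0,"az":0,"tx":0,"ty":0,"tz":-2,"jaw":0.5},{"ax":0,"ay":0,"az":0,"tx":0,"ty":0,"tz":-3,"jaw":0.5},{"ax":0,"ay":0,"az":0,"tx":0,"ty":0,"tz":-3,"jaw":0.5},{"ax":0,"ay":0,"az":0,"tx":0,"ty":0,"tz":-3,"jaw":0.5},{"ax":0,"ay":0,"az":0,"tx":0,"ty":0,"tz":0,"jaw":0.5},{"ax":0,"ay":0,"az":0,"tx":0,"ty":0,"tz":0,"jaw":0.5}]'
python3 look.py w5; python3 -c "
from plant import env
print(env.close_job())"
```

```text
t: 29.55
ee_pos: [0.4768, -0.0765, 0.2045]
tcp_rot: [0.0, 1.0, -0.0, 0.001]
contact_force: [-0.4, 0.5, -0.4]
opening: 0.0638
finger_force: 0.0
[ 0.55  0.07 -0.5   1.84  0.03  1.24 -1.53] [ 0.4768 -0.0765  0.2045] [-0.38  0.46 -0.39]
knob_mid [274. 204.] 0.58 [ 0.4787 -0.0792  0.1035]
crank_hub [269. 137.] 0.64 [ 0.5259 -0.0753  0.0765]
5083
0.11587506310902872 [ 0.47663798 -0.07839933  0.11757669] [ 0.46636142 -0.08751331  0.11340071] [ 0.48515521 -0.06939266  0.11958103]
the job is handed in; nothing more can be done
None
```

I worked the tap from the bite through both half-turn-forward, quarter-turn-back passes and on to the bottom (about 11 N at the knob, bite angle known to about ±7°), then released the knob with the tap resting there and handed the job in at about 30 s; no verdict came back.

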